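# Seat the sharpening stone's carrier on its locating pin

### The arm

A 6-joint arm with a two-finger parallel gripper is mounted at the origin on a cart in front of the work surface, level with it; the furniture and walls round the work are solid. World frame = base frame: x ahead of the robot, y to its left, z up, the work surface at z = 0. Lengths are in m, angles in rad, forces in N, time in s.
With the tool pointing down it reaches from about 0.35 to 0.8 m from the base axis. Payload 7.3 kg.
Tool frame: the origin (TCP) lies between the finger pads; the fingertips stand 25 mm ahead of it and the grasp point (between the pads) lies 6 mm ahead of it (r.tip_extent is the distance from the TCP to the fingertips, in m); z points along the fingers, y is the line along which they close (so a half turn about z gives the same grasp; the last joint's range is limited). The gripper opens to 85 mm and grips with 20 to 120 N. Pads are 22 mm wide; open, the fingers measure 114 mm over their backs; the gripper's body (76 mm by 85 mm) begins 54 mm behind the grasp point. The pads swing forward as they close: fully open they stand 13 mm farther back than shut.
Start: joints at [-1.372, 0.342, 1.524, -0, 1.275, -0.146], TCP at [0.177, -0.494, 0.256] pointing down, gripper open.
Joint ranges: [-2.53, 2.53], [-0.77, 2.02], [0.04, 2.7], [-1, 4.14], [0.28, 2.66], [-3.11, 3.11]. Speed limits (rad/s): [2.57, 2.57, 3.14, 3.14, 3.14, 3.14].

### API

Orientations are given as a unit quaternion [x, y, z, w].
In Python, from workcell import r, command_gripper, optics gives the robot as it stands. The module is installed in compiled form; this text tells all that it offers. Calls block until the motion is done:
- r.reach(position, orientation): joint-space move of the TCP to a pose.
- r.move_straight(position, orientation=None, speed=0.15, max_force=None): straight line of the TCP; orientation=None keeps the orientation; speed is the mean speed in m/s. With max_force (N) it stops when the force on the tool has changed by that much, and returns True; else False.
- r.movej(angles): joint-space move.
- command_gripper(opening, force=None): finger opening in m; force is the grip in N (None keeps the last); returns when the fingers have stopped.
- r.hold(seconds).
- r.solve_ik(position, orientation): joint angles nearest the present ones, or None.
- r.read_state(): the state.
- optics.get_image(name): name is "side" or "top"; returns (picture, depth): 480x640x3 uint8, red, green, blue; 480x640 float32, m along the optical axis (not along the pixel's ray), 0 where there is no reading.
- optics.camera_model(name): a dict with "K" (3x3 intrinsics, pixels), "R" (3x3) and "t" (3): a world point X has camera coordinates R X + t. Camera axes: x right, y down, z forward; pixel columns grow to the right and rows downward; lengths in m; the calibration is good to about 2 mm. A picture is of the moment at which its call begins. camera_model takes no time and is no camera call.
A pose or a line that the arm cannot do raises r.PlanningError and nothing moves.
- r.finish_job(): hands the job in; it is judged then, once.
The state is a dict: "time_s": time; "joint_positions": joint angles; "dq": joint speeds; "tau": joint torques, N m; "eef_pos": TCP position; "eef_rot": TCP orientation; "contact_force": force on the tool from outside, world axes, zero at the start; "torque": the same for the moment, N m; "grip_width": finger opening in m; "grip_force": force on a finger pad.
Only numpy, scipy, OpenCV 4.12 (cv2) and the standard library are available. Lean on these libraries where they do the work, as an engineer would, in place of code of your own. Each camera call takes 0.05 s, during which the arm holds its last target. There are 200 camera calls.

### The job

Pick up the sharpening stone with its carrier plate and lay it gently in the channel of the fixed dock, nose towards the pin end, with the hole a little short of the pin so that the nose rests on top of the pin, and let go. Then nudge it gently along the channel until its hole drops over the pin and the plate lies flat on the bed, without ramming it against the pin. Leave the other things where they stand.

Things in the scene. Friction and masses are not known exactly. Their poses are not given: they have to be found in the camera images.
- stone_centre (a point): Centre of the two-tone sharpening stone, 44 (x) x 120 (y) x 26 (z) mm, fixed on the carrier plate; grasp it across its 44 mm width. y along the stone to the plate's nose (hole end), z up. 18 mm above the plate's underside. At each end of the stone stands a clip 4 mm thick, 36 wide, 10 high above the plate: outer faces 64 mm from this point. The plate's tail is 75 mm behind, its nose 145 mm ahead.
- carrier_hole (a point): Centre of the 16 mm round locating hole at the underside of the carrier plate, with the carrier's axes (y to the nose, z up). On the plate's centre line, 85 mm ahead of the stone's centre; 60 mm of plate lie ahead of it up to the nose.
- carrier: The loose stone carrier: plain steel plate 96 (x) x 220 (y) x 5 (z) mm with the stone on it, about 0.56 kg, may differ by a quarter. Origin: centre of the plate's underside; y to the nose, z up; the hole lies 50 mm ahead of the origin, the stone's centre 35 mm behind it.
- dock: The dock, a steel channel fixed to the table, 124 (x) x 270 (y) mm. Origin: centre of its underside; y along the channel towards the pin end, z up. Its flat bed lies 16 mm above the table. Side walls along the whole length, 99 mm apart (1.5 mm play each side of the carrier), upright to 13 mm above the bed, then flared outwards up to 22 mm above it. Both ends are open.
- pin_slot: Centre of the dark 12 x 52 mm slot in the dock's bed, at bed height, 65 mm from the dock's middle towards +y; axes as the dock's. In it stands the locating pin: 12 mm thick, 8 mm high above the bed, bevelled top, on the channel's centre line. It is clamped firm anywhere from 20 mm behind to 20 mm ahead (y) of the slot's centre; its exact place is not reported.
- dip_cup: Bystander, loose: small grey steel dip cup, 63 mm across, 36 mm high. Origin: centre of its underside.
- pepper: Bystander, loose: white pepper shaker, 47 mm across, 66 mm high. Origin: centre of its underside.
- label_roll: Bystander, loose: roll of white labels lying flat, 60 mm across, 25 mm high. Origin: centre of its underside.

How it is judged:
By the outcome, as a careful person would: the job done as asked, in the order asked, and still so for the second after the job is handed in, with the robot touching nothing.
It also fails if it takes over 58 s, if anything falls off the work surface, if the arm or the gripper's body presses on something with over 40 N, if the wrist force passes 120 N, or if a joint passes its speed limit or range.

## Working session

There is one attempt and no reset: what is moved stays moved. The work goes in short steps, each a Python script; the robot and the scene stay as the last script left them, time stands still between calls to the robot, and variables do not carry over. Pictures are saved under pics/ and viewed, at most 10 in all, crops included, and the job is handed in when it is done.

```bash
mkdir -p pics; python3 - <<'E'
from workcell import r, command_gripper, optics
import cv2, numpy as np
for n in ("top","side"):
    p,d=optics.get_image(n); cv2.imwrite(f"pics/{n}0.png",p[:,:,::-1]); np.savez(f"{n}0.npz",p=p,d=d,**optics.camera_model(n))
    m=optics.camera_model(n); print(n,m["K"].tolist(),(-m["R"].T@m["t"]).round(3),m["R"].round(3).tolist())
s=r.read_state(); print(s["time_s"],s["eef_rot"])
E
```

```text
top [[511.51047833332706, 0.0, 327.0596582115443], [0.0, 511.51047833332706, 234.20676432218852], [0.0, 0.0, 1.0]] [ 0.506 -0.031  0.957] [[-0.002, -1.0, 0.025], [-0.998, -0.0, -0.068], [0.068, -0.025, -0.997]]
side [[612.7013224650304, 0.0, 314.9244086781307], [0.0, 612.7013224650304, 251.1298995913234], [0.0, 0.0, 1.0]] [0.333 1.063 0.655] [[-0.974, -0.226, 0.017], [-0.122, 0.46, -0.879], [0.191, -0.859, -0.476]]
0.1 [ 9.85178579e-01  1.71530555e-01 -2.43107707e-05 -6.60501527e-04]
```

View pics/top0.png

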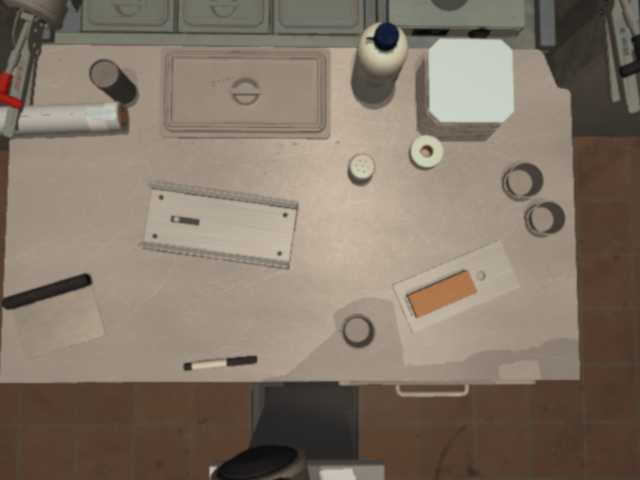

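View pics/side0.png

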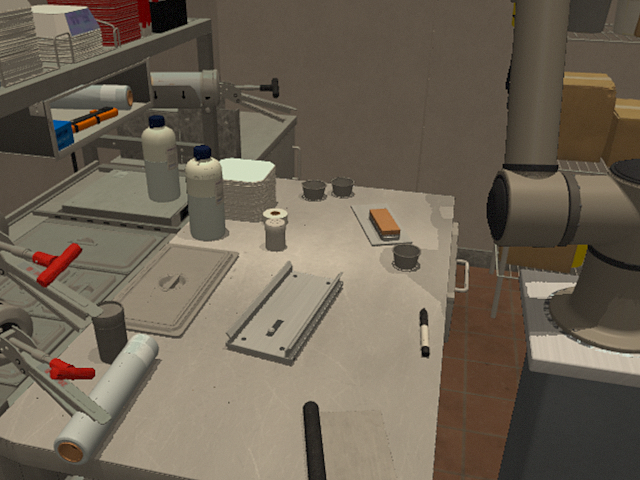

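The top view shows the dock centred near (220,225) with its slot at (185,220), so the pin end is on the left. The carrier's stone is near (442,293) and its hole at (481,275), so the nose points right. I'll zoom in on both.

```bash
cat > h.py <<'E'
import numpy as np, cv2
from workcell import r, command_gripper, optics
from scipy.spatial.transform import Rotation as Ro
def ray(n,px,z):
    m=optics.camera_model(n); px=np.atleast_2d(np.array(px,float))
    d=np.c_[(px-[m["K"][0,2],m["K"][1,2]])/m["K"][0,0],np.ones(len(px))]@m["R"]
    c=-m["R"].T@m["t"]; return c+d*((z-c[2])/d[:,2])[:,None]
def proj(n,X):
    m=optics.camera_model(n); q=(np.atleast_2d(X)@m["R"].T+m["t"])@m["K"].T; return q[:,:2]/q[:,2:]
def ang(v): return np.arctan2(v[1],v[0])
def grip(yaw):  # tool down, finger line (tool y) at right angles to yaw direction
    return Ro.from_matrix(np.c_[[np.cos(yaw),np.sin(yaw),0],[np.sin(yaw),-np.cos(yaw),0],[0,0,-1]]).as_quat()
E
python3 - <<'E'
from h import *
p=np.load("top0.npz")["p"]
a=cv2.resize(p[170:280,135:305],None,fx=4.7,fy=4.7,interpolation=cv2.INTER_CUBIC)
b=cv2.resize(np.load("side0.npz")["p"][255:370,220:350],None,fx=4,fy=4,interpolation=cv2.INTER_CUBIC)
cv2.imwrite("pics/dockz.png",a[:,:,::-1]);cv2.imwrite("pics/sidez.png",b[:,:,::-1])
h=cv2.cvtColor(p,cv2.COLOR_RGB2HSV)
m=((h[...,1]>110)&(h[...,0]<20)).astype(np.uint8); m[:,:380]=0;m[:220]=0;m[340:]=0;m[:,530:]=0
c=max(cv2.findContours(m,0,cv2.CHAIN_APPROX_NONE)[0],key=cv2.contourArea)
R=cv2.minAreaRect(c);bx=cv2.boxPoints(R);print(R,bx);print(ray("top",bx,.031).round(4),ray("top",R[0],.031))
# plate outline: bright region
g=cv2.cvtColor(p,cv2.COLOR_RGB2GRAY)
cr=cv2.resize(p[235:340,385:530],None,fx=5,fy=5,interpolation=cv2.INTER_CUBIC);cv2.imwrite("pics/carz.png",cr[:,:,::-1])
print(ray("top",[[481,275.3]],.005))
for n,px,z in(("cup",(358,331),.036),("pep",(362,165),.066),("roll",(426,152),.025)):print(n,ray("top",px,z).round(3))
E
```

```text
((441.4827880859375, 293.2930908203125), (24.02907943725586, 64.99669647216797), 66.80140686035156) [[406.87933 295.05173]
 [466.62073 269.44827]
 [476.08624 291.53445]
 [416.34485 317.1379 ]]
[[ 0.4583 -0.1986  0.031 ]
 [ 0.5043 -0.3083  0.031 ]
 [ 0.4643 -0.3248  0.031 ]
 [ 0.4187 -0.2153  0.031 ]] [[ 0.46132317 -0.26158828  0.031     ]]
[[ 0.49332185 -0.34294064  0.005     ]]
cup [[ 0.395 -0.109  0.036]]
pep [[ 0.689 -0.116  0.066]]
roll [[ 0.722 -0.239  0.025]]
```

View pics/dockz.png

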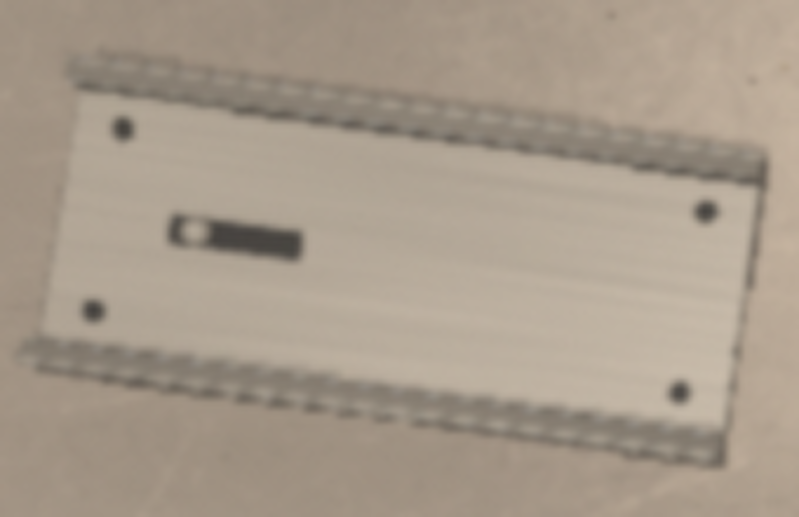

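View pics/carz.png

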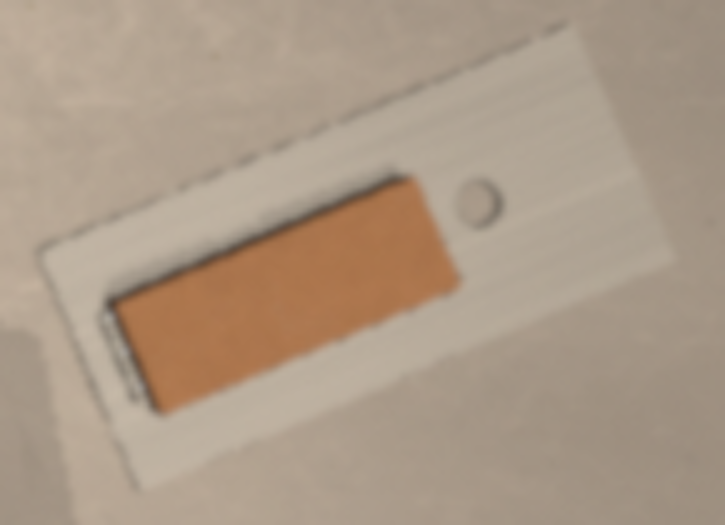

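View pics/sidez.png

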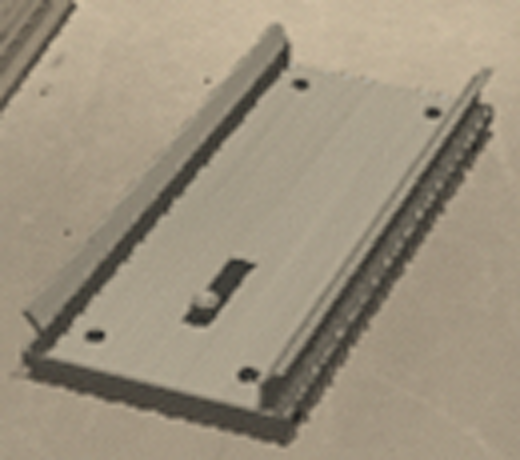

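The dock crop shows four screws at (123,129), (93,311), (706,211) and (680,392). The slot runs from (168,229) to (302,246), and the pin sits near its outer (+y) end at (195,231). The carrier crop shows the hole at about (480,203) and the plate corners at (42,250), (570,22), (675,260) and (142,490).

```bash
python3 - <<'E'
from h import *
f=lambda q,s,o:(np.array(q,float)+.5)/s-.5+o
D=lambda q,z:ray("top",f(q,4.7,[135,170]),z)
sc=D([(123,129),(93,311),(706,211),(680,392)],.016);
y=(sc[0]+sc[1]-sc[2]-sc[3])[:2];print("screws",sc.round(4).tolist(),"c",sc.mean(0).round(4),"yaw",ang(y), [ang((sc[0]-sc[2])[:2]),ang((sc[1]-sc[3])[:2])])
sl=D([(168,229),(302,246)],.016);pin=D((195,231),.024)[0]
u=y/np.hypot(*y);n=np.array([u[1],-u[0]])
c=sc.mean(0)[:2]
for k,v in(("slot0",sl[0]),("slot1",sl[1]),("slotc",sl.mean(0)),("pin",pin)):print(k,v.round(4),"rel y,x",((v[:2]-c)@u).round(4),((v[:2]-c)@n).round(4))
# bed/floor corner ends of dock
be=D([(80,92),(42,336),(762,184),(724,432)],.016)[:,:2]-c;print("bed corners y",(be@u).round(4),"x",(be@n).round(4))
# side view check
S=lambda q,z:ray("side",f(q,4,[220,255]),z)
ss=S([(95,335),(248,374),(301,84),(433,112)],.016);print("side screws",ss.round(4).tolist(),ss.mean(0).round(4),"pin",S((207,298),.024).round(4))
# carrier
C=lambda q,z:ray("top",f(q,5,[385,235]),z)
k=C([(42,250),(570,22),(675,260),(142,490)],.005)[:,:2];print("plate c",k.mean(0).round(4),"yaws",ang(k[1]-k[0]),ang(k[2]-k[3]),np.hypot(*(k[1]-k[0])),np.hypot(*(k[1]-k[2])))
st=np.array([.46132,-.26159]);h=C((480,203),.005)[0,:2];print("hole",h.round(4),"stone-hole",np.hypot(*(h-st)),"yaw",ang(h-st))
a=ang(k[1]+k[2]-k[0]-k[3]);print("yaw",a,"stone from plate c",(k.mean(0)-.035*np.array([np.cos(a),np.sin(a)])).round(4))
E
```

```text
screws [[0.6379, 0.2507, 0.016], [0.5666, 0.2608, 0.016], [0.6059, 0.023, 0.016], [0.5349, 0.0328, 0.016]] c [0.5863 0.1418 0.016 ] yaw 1.4320700433714229 [np.float64(1.4313590127297258), np.float64(1.43278032675188)]
slot0 [0.5986 0.2325 0.016 ] rel y,x 0.0915 -0.0003
slot1 [0.592  0.1804 0.016 ] rel y,x 0.039 0.0003
slotc [0.5953 0.2064 0.016 ] rel y,x 0.0652 -0.0
pin [0.5971 0.2198 0.024 ] rel y,x 0.0787 -0.0001
bed corners y [ 0.1338  0.133  -0.1352 -0.1343] x [ 0.0481 -0.0483  0.0495 -0.0489]
side screws [[0.6373, 0.2505, 0.016], [0.5658, 0.2605, 0.016], [0.605, 0.0226, 0.016], [0.5341, 0.0324, 0.016]] [0.5855 0.1415 0.016 ] pin [[0.5949 0.223  0.024 ]]
plate c [ 0.4744 -0.2961] yaws -1.1695739716400495 -1.1748131050609982 0.2173953061842336 0.0967174270825009
hole [ 0.4935 -0.3422] stone-hole 0.08679108796532288 yaw -1.1908335552396494
yaw -1.1721987475782762 stone from plate c [ 0.4609 -0.2639]
```

```bash
python3 - <<'E'
from h import *
S=np.array([.4609,-.2633]);a=-1.173;d=1.432;c=np.array([.586,.1417]);u=np.array([np.cos(d),np.sin(d)])
T=c+u*(.0795-.019-.085)
for k in(0,np.pi):
    for p,y,z in((S,a,.2),(S,a,.03),(T,d,.2),(T,d,.05)):
        q=r.solve_ik([*p,z],grip(y+k));print(k,z,None if q is None else np.round(q,2))
print(r.tip_extent)
E
```

```text
0 0.2 [-0.66  0.4   1.59 -0.    1.14  2.08]
0 0.03 [-0.66  0.64  1.76 -0.    0.74  2.08]
0 0.2 [ 0.07  0.51  1.41 -0.    1.22  0.21]
0 0.05 [ 0.07  0.69  1.56 -0.    0.89  0.21]
3.141592653589793 0.2 [-0.66  0.4   1.59 -0.    1.14 -1.06]
3.141592653589793 0.03 [-0.66  0.64  1.76 -0.    0.74 -1.06]
3.141592653589793 0.2 [ 0.07  0.51  1.41 -0.    1.22 -2.93]
3.141592653589793 0.05 [ 0.07  0.69  1.56 -0.    0.89 -2.93]
0.025
```

```bash
python3 - <<'E'
from h import *
S=[.4609,-.2633];o=grip(-1.173)
command_gripper(.068,80)
r.reach([*S,.11],o)
print("hit",r.move_straight([*S,.031],speed=.08,max_force=8))
s=r.read_state();print(s["time_s"],s["eef_pos"],s["contact_force"])
command_gripper(.03,80)
s=r.read_state();print(s["time_s"],s["grip_width"],s["grip_force"],s["contact_force"])
r.move_straight([*S,.06],speed=.05)
s=r.read_state();print(s["time_s"],s["grip_width"],s["grip_force"],s["contact_force"],s["torque"])
p,d=optics.get_image("side");cv2.imwrite("pics/lift.png",cv2.resize(p[130:330,280:480],None,fx=3,fy=3)[:,:,::-1])
E
```

```text
hit False
3.4917 [ 0.46122578 -0.263539    0.03149062] [ 0.46761993 -0.92690472 -0.64528024]
3.8333 0.042940581232947465 83.11985850334167 [-0.18826116  0.5648967   6.42498402]
4.5667 0.04211485536522133 81.7073106765747 [-0.10174611 -0.09570389 -5.53435696] [ 0.01215986  0.00301808 -0.00955219]
```

View pics/lift.png

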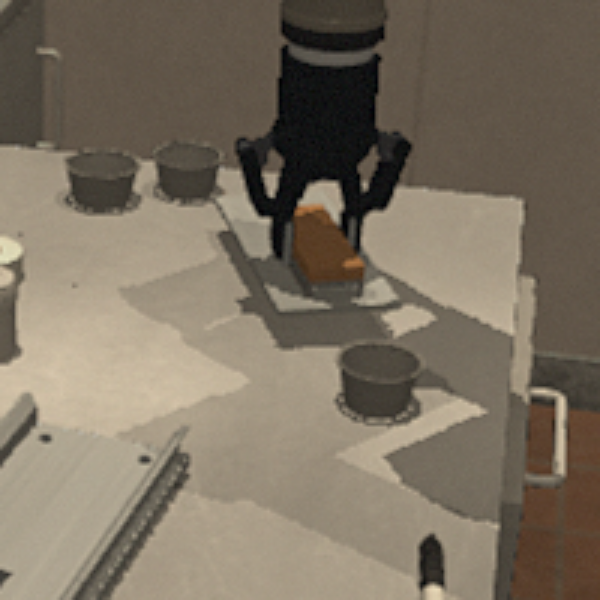

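The plate is lifted and hangs roughly level in the grip. Next I carry it high over the dock, hover, and measure where the plate is from the top view.

```bash
python3 - <<'E'
from h import *
d=1.432;c=np.array([.586,.1417]);u=np.array([np.cos(d),np.sin(d)])
T=c+u*(.0795-.019-.085);p0=r.read_state()["eef_pos"]
r.move_straight([p0[0],p0[1],.2],speed=.15)
r.reach([*T,.2],grip(d)); r.move_straight([*T,.085],speed=.08); r.hold(.3)
s=r.read_state();print(s["time_s"],s["eef_pos"],s["eef_rot"],grip(d),s["grip_width"],s["torque"])
p,_=optics.get_image("top");np.save("hov.npy",p)
a=cv2.resize(p[165:285,130:310],None,fx=4.4,fy=4.4,interpolation=cv2.INTER_CUBIC);cv2.imwrite("pics/hov.png",a[:,:,::-1])
E
```

```text
9.225 [0.58267849 0.11742797 0.08518214] [7.54437282e-01 6.56372120e-01 1.32470152e-04 1.03282558e-04] [0.75443725 0.65637218 0.         0.        ] 0.04207541690133856 [-0.0325719  -0.00475513 -0.01599234]
```

View pics/hov.png

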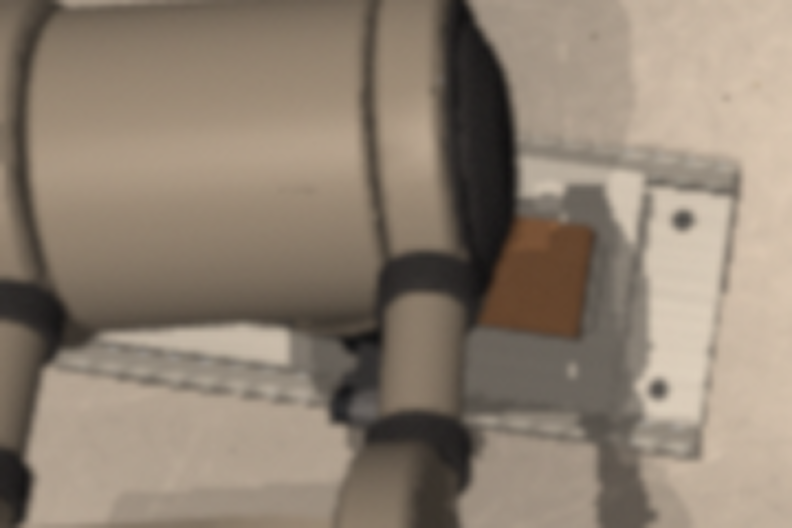

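The arm hides the nose in this view. The plate's tail corner is near (645,172), and the stone's tail edge runs from (595,230) to (580,336). I'll check the nose from the side camera.

```bash
python3 - <<'E'
from h import *
f=lambda q,s,o:(np.array(q,float)+.5)/s-.5+o
d=1.432;c=np.array([.586,.1417]);u=np.array([np.cos(d),np.sin(d)]);n=np.array([u[1],-u[0]])
def rel(X): X=X[:,:2]-c; return np.c_[X@n,X@u].round(4).tolist()
H=lambda q,z:rel(ray("top",f(q,4.4,[130,165]),z))
print("stone tail corners x,y",H([(595,230),(580,336)],.0847),"tail corner",H([(645,172)],.0587),"expected tail y",.0795-.019-.085-.075)
p,_=optics.get_image("side");np.save("hovs.npy",p)
cv2.imwrite("pics/hovs.png",cv2.resize(p[240:375,215:365],None,fx=4.4,fy=4.4,interpolation=cv2.INTER_CUBIC)[:,:,::-1])
E
```

```text
stone tail corners x,y [[0.0207, -0.0866], [-0.0209, -0.0868]] tail corner [[0.0488, -0.1001]] expected tail y -0.0995
```

View pics/hovs.png

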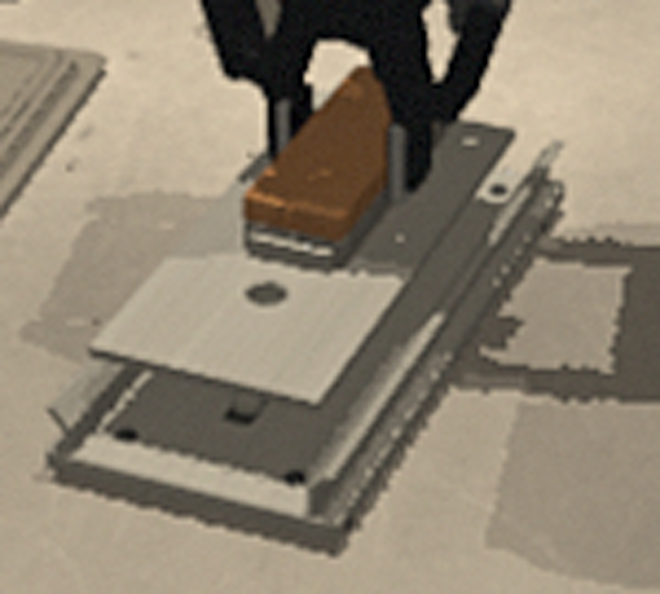

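The side view shows the nose corners at (91,348) and (320,399), the hole at (267,293) and the right tail corner at (515,130).

```bash
python3 - <<'E'
from h import *
f=lambda q,s,o:(np.array(q,float)+.5)/s-.5+o
d=1.432;c=np.array([.5855,.1415]);u=np.array([np.cos(d),np.sin(d)]);n=np.array([u[1],-u[0]])
X=ray("side",f([(91,348),(320,399),(267,293),(515,130)],4.4,[215,240]),.0587)[:,:2]-c
X=np.c_[X@n,X@u];print(X.round(4).tolist(),"exp nose",.1205,"hole",.0605)
print("nose mid x",X[:2,0].mean(),"right edge slope",(X[1,0]-X[3,0])/(X[1,1]-X[3,1]),"nose edge slope",np.diff(X[:2,1])/np.diff(X[:2,0]))
E
```

```text
[[0.0463, 0.1217], [-0.0483, 0.1188], [-0.0005, 0.0611], [-0.0483, -0.0988]] exp nose 0.1205 hole 0.0605
nose mid x -0.0010011842542079312 right edge slope 0.0001129271750834268 nose edge slope [0.03066652]
```

The carrier is centred to about 0.5 mm and square, with its hole 18–21 mm short of the pin. Now I lower it, tilted nose-up by the resting angle of about 2.5°, with a force guard.

```bash
python3 - <<'E'
from h import *
d=1.432;c=np.array([.586,.1417]);u=np.array([np.cos(d),np.sin(d)]);n=np.array([u[1],-u[0],0])
T=c+u*(.0795-.019-.085-.0014)+n[:2]*.0004
o=(Ro.from_rotvec(n*.0445)*Ro.from_quat(grip(d))).as_quat()
def st(t):
    s=r.read_state();print(t,round(s["time_s"],2),s["eef_pos"].round(4) if hasattr(s["eef_pos"],"round") else s["eef_pos"],np.round(s["contact_force"],1),np.round(s["torque"],2),round(s["grip_width"],4))
r.move_straight([*T,.085],o,speed=.03);r.hold(.2);st("tilt")
print(r.move_straight([*T,.058],speed=.03,max_force=8));st("a")
print(r.move_straight([*T,.0490],speed=.012,max_force=4));r.hold(.2);st("b")
for x in("side","top"):
    p,_=optics.get_image(x);np.save(f"low_{x}.npy",p)
E
```

```text
tilt 9.78 [0.5828 0.1162 0.085 ] [ 0.1 -0.  -4.8] [-0.14  0.06  0.  ] 0.0424
False
a 10.82 [0.583  0.116  0.0582] [-0.8 -0.1 -4.6] [-0.11  0.02 -0.03] 0.0426
True
b 11.61 [0.5828 0.116  0.0511] [-0.5 -0.5  5.5] [ 0.03  0.05 -0.03] 0.0425
```

```bash
python3 - <<'E'
from h import *
d=1.432;u=np.array([np.cos(d),np.sin(d)])
def st(t):
    s=r.read_state();print(t,round(s["time_s"],2),np.round(s["eef_pos"],4),np.round(s["contact_force"],1),round(s["grip_width"],4));return s
command_gripper(.058);s=st("open")
e=np.array(s["eef_pos"]);r.move_straight([e[0],e[1],.10],speed=.06);st("up")
command_gripper(0.0)
# behind tail clip, upright
B=np.array(e[:2])+u*(.0014-.064-.011-.020)
r.move_straight([*B,.10],grip(d),speed=.1);st("behind")
p,_=optics.get_image("side");np.save("rel.npy",p)
cv2.imwrite("pics/rel.png",cv2.resize(p[230:375,215:375],None,fx=4.1,fy=4.1,interpolation=cv2.INTER_CUBIC)[:,:,::-1])
E
```

```text
open 12.01 [0.5815 0.1159 0.0495] [-0.  -0.5 -0.6] 0.058
up 13.0 [0.5812 0.1159 0.0996] [ 0.  -0.5 -0.4] 0.0582
behind 14.67 [0.5686 0.0236 0.1   ] [0.3 0.8 0.5] 0.0
```

View pics/rel.png

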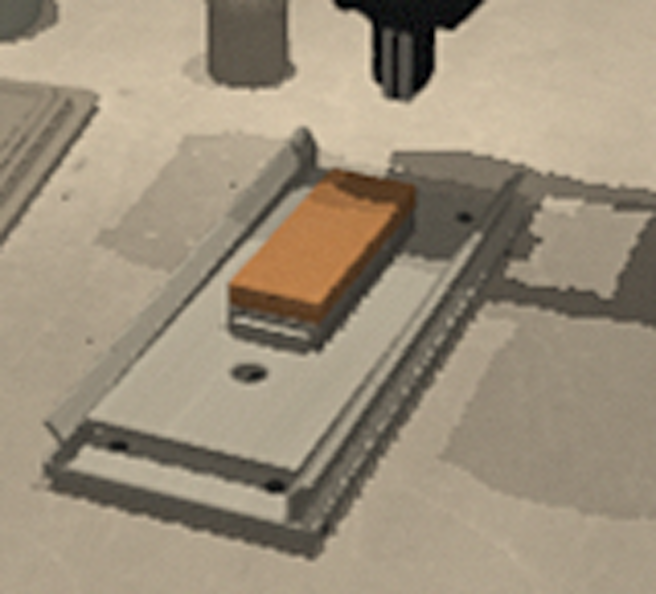

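The plate is released, lying in the channel with its nose resting on the pin and the hole at (249,372). Now I nudge it in 1 mm steps from behind the tail clip, watching the hole in the side view to see it drop.

```bash
cat > nudge.py <<'E'
from h import *
d=1.432;c=np.array([.586,.1417]);u=np.array([np.cos(d),np.sin(d)])
ref=np.load("rel.npy");hx,hy=[int(round(v)) for v in(249.5/4.1+214.5,372.5/4.1+229.5)]
tp=ref[hy-7:hy+8,hx-10:hx+11]
def hole():
    p,_=optics.get_image("side");w=p[hy-20:hy+35,hx-35:hx+35]
    m=cv2.matchTemplate(w,tp,cv2.TM_CCOEFF_NORMED);_,v,_,(x,y)=cv2.minMaxLoc(m)
    return x-25,y-13,round(v,2),p
def push(y0,n,step=.001,z=.051,lim=8):
    F0=np.array(r.read_state()["contact_force"]);h=None
    for i in range(n):
        P=c+u*(y0+step*i);hit=r.move_straight([*P,z],grip(d),speed=.01,max_force=lim)
        x,y,v,p=hole();s=r.read_state();f=(np.array(s["contact_force"])-F0)
        print(round(y0+step*i,4),"F",round(f[:2]@u,1),round(f[2],1),"hole",x,y,v,hit,round(s["time_s"],2))
        if hit or y>=4: break
    np.save("last.npy",p);return y0+step*i
E
python3 - <<'E'
from nudge import *
print("hole rel y",(ray("side",[[249.5/4.1+214.5,372.5/4.1+229.5]],.0282)[0,:2]-[.5855,.1415])@u)
e=np.array(r.read_state()["eef_pos"]);y0=(e[:2]-c)@u;print(y0)
P=c+u*y0
print(r.move_straight([*P,.051],grip(d),speed=.06,max_force=6))
r.move_straight([*(c+u*(y0+.014)),.051],grip(d),speed=.03,max_force=6);r.hold(.2)
push(y0+.015,16)
E
```

```text
hole rel y 0.06054008951618138
-0.11925172055448771
False
-0.1043 F 0.2 0.8 hole 0 0 1.0 False 16.8
-0.1033 F -0.7 0.9 hole 0 0 1.0 False 17.1
-0.1023 F 0.8 0.3 hole 0 0 1.0 False 17.4
-0.1013 F 0.4 0.5 hole 0 0 1.0 False 17.7
-0.1003 F 0.2 1.0 hole 0 0 1.0 False 18.0
-0.0993 F -4.0 0.7 hole 0 0 0.98 False 18.3
-0.0983 F -3.9 0.1 hole 0 1 0.93 False 18.6
-0.0973 F -3.0 1.2 hole -1 1 0.98 False 18.9
-0.0963 F -2.3 0.6 hole -1 1 0.99 False 19.2
-0.0953 F -2.3 0.7 hole -1 1 0.94 False 19.5
-0.0943 F -3.1 0.4 hole -1 2 0.96 False 19.8
-0.0933 F -3.5 1.0 hole -2 2 0.98 False 20.1
-0.0923 F -3.3 0.2 hole -2 2 0.98 False 20.4
-0.0913 F -2.4 1.5 hole -2 3 0.94 False 20.7
-0.0903 F -2.3 1.5 hole -2 3 0.98 False 21.0
-0.0893 F -1.9 0.8 hole -3 3 0.98 False 21.3
```

```bash
sed -i 's/y>=4/y>=9/' nudge.py; python3 - <<'E'
from nudge import *
push(-.0886,26,step=.0007,lim=5)
E
```

```text
-0.0886 F -0.8 0.3 hole -3 3 0.97 False 21.6
-0.0879 F -0.9 -0.5 hole -3 4 0.93 False 21.9
-0.0872 F -0.2 -0.7 hole -3 4 0.98 False 22.2
-0.0865 F -2.0 -0.2 hole -3 4 0.99 False 22.5
-0.0858 F 0.1 -0.1 hole -3 4 0.95 False 22.8
-0.0851 F 2.3 -0.5 hole -4 5 0.96 False 23.1
-0.0844 F 2.4 -0.3 hole -4 5 0.92 False 23.4
-0.0837 F 3.1 -0.3 hole -3 6 0.88 False 23.7
-0.083 F 2.0 -0.7 hole -4 8 0.74 False 24.0
-0.0823 F 2.6 -0.9 hole -4 8 0.75 False 24.3
-0.0816 F -1.7 -0.4 hole -4 9 0.74 False 24.6
```

The hole slipped down over the bevel and the push force vanished, then returned on the last step. I'll back off and look.

```bash
python3 - <<'E'
from nudge import *
r.move_straight([*(c+u*-.0866),.051],grip(d),speed=.03);r.move_straight([*(c+u*-.11),.12],speed=.12)
x,y,v,p=hole();print(x,y,v,r.read_state()["time_s"])
cv2.imwrite("pics/fin.png",cv2.resize(p[230:375,215:375],None,fx=4.1,fy=4.1,interpolation=cv2.INTER_CUBIC)[:,:,::-1])
_,D=optics.get_image("side");m=optics.camera_model("side")
# plate-top heights from depth along the centre line
for yr in(.125,.115,.105,.095,.07,-.087):
    for z in(.021,):
        q=[]
        for xo in(-.03,.03):
            X=np.array([*(c+u*yr+np.array([u[1],-u[0]])*xo),z]);px=proj("side",X)[0].round().astype(int)
            k=D[px[1]-1:px[1]+2,px[0]-1:px[0]+2];k=np.median(k);pc=np.r_[(px-m["K"][:2,2])/m["K"][0,0],1]*k
            q.append(round(float((m["R"].T@(pc-m["t"]))[2]),4))
    print(yr,q)
E
```

```text
-4 9 0.74 25.725
0.125 [0.0214, 0.0216]
0.115 [0.0216, 0.0204]
0.105 [0.0223, 0.0213]
0.095 [0.0221, 0.0224]
0.07 [0.0209, 0.0222]
-0.087 [0.015, 0.0482]
```

View pics/fin.png

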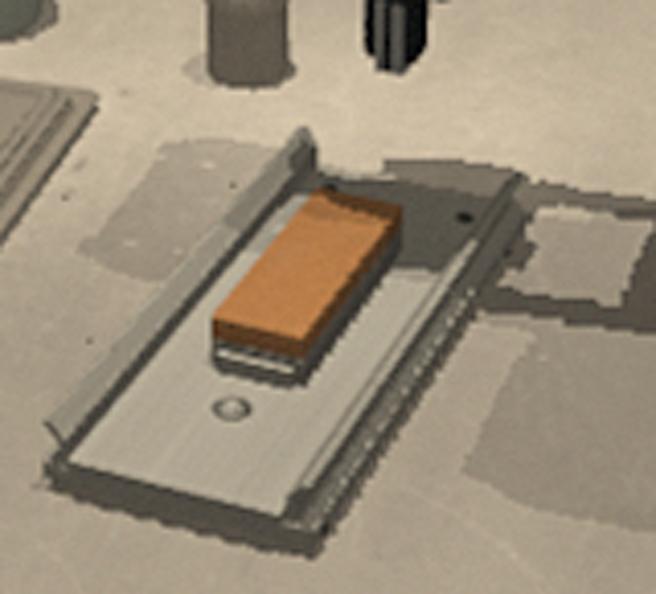

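The pin shows in the hole at (232,408), and the nose lies on the bed with the plate top at 21–22 mm, as it should. The gripper is clear, so I'm handing the job in.

```bash
python3 - <<'E'
from h import *
print(r.finish_job())
E
```

```text
the job is handed in; nothing more can be done
None
```

The carrier lies flat in the dock with its hole over the pin after a gentle nudge, the gripper is clear of everything, no bystander was touched on purpose (not re-measured), and the job was handed in at about 26 s.

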